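Square up a leaning corner post and hold it

TASK

The corner post of this half-built slotted-angle frame hangs on one snug bolt and has sagged outward. Swing it back and true it up with the carpenter's square: set the square in the inside corner with its blue stock flat down along the rail and the back edge of its blade flush against the post, so that the post stands exactly square to the rail. Finish while still gripping the square and pressing it lightly but steadily against both the rail and the post, so a partner can tighten the bolt, and leave the other things on the bench where they are.

Things in the scene. Friction and masses are not known exactly. Their poses are not given: they have to be found in the camera images.
- square: Carpenter's square, 0.36 kg, standing on its blue stock. Origin: heel (outer corner of the L), mid thickness. Stock along -y: 130 long, 24 thick (x -12..12), 30 high (z 0..30 mm). Steel blade up at the heel: y -28..0, x -2..2, top z = 150. Working faces: underside z = 0 and back y = 0. Grip across the 24 mm of the stock, clear of the blade, about 95 mm from the heel.
- rail: Fixed front rail, steel slotted angle. Origin: the inside corner on its flat top (55 mm above the bench, x -20..20 mm); y along the rail, z up. Free top for the stock: y -280..0; the post's face stands at y = 0 when square. The frame (320 x 160 mm, on a 15 mm board 360 x 210) lies towards +x and is at most 7 mm higher than this. Square home: its origin and axes match these, x within 10 mm.
- post: Loose corner post, slotted angle 40 x 40 x 3 mm. Origin on the bolt's axis (rail frame: x -20, y 20, z -15 mm), z up along the post, turns about x. Flange facing the blade: x 0..40, y -20 (the face)..-17, z 21 to 175 mm (top). Other flange, robot's side: x -3..0, y -20..20, z -20..175. The L is open to +x and +y: it can be pushed inward there, or pinched near its top.
- post_bolt (a joint): Post angle, rad: 0 square to the rail, + top leaning out (rail's +y), - leaning in over the square's side. Starts at 0.2..0.4, stays where left; 0.45 N m turns it (3 N at the blade's tip). The square can only push it outward: if it leans in a little, the blade's tip opens it until flush. Near the heel about 20 N would force it past square: press with 5 to 12 N.
- red_bin: Bystander: open red plastic bin with bolts, 110 x 170 x 60 mm high. Origin: centre of its underside.
- spanner: Bystander: steel spanner, lying. Origin: centre of its underside.
- screwdriver: Bystander: screwdriver, lying. Origin: centre of its underside.
- spare_post: Bystander: spare piece of slotted angle, 195 x 40 x 40 mm, lying. Origin: centre of its underside.
- gussets: Bystander: pile of copper-coloured joining plates, 50 x 50 x 5 mm, on the board inside the frame. Origin: centre of its underside.
- tape_measure: Bystander: yellow tape measure, 40 x 75 x 62 mm. Origin: centre of its underside.
- marker: Bystander: black marker pen, lying. Origin: centre of its underside.
There are look-alikes about, which are no part of the job. Of the things like the square, leave any that is orange or purple; of the rest the larger one is meant.

How it is judged (in metres and radians):
At the end, for the whole second after the job is handed in: Fingers grip the square; it presses rail and post with 1.5 to 30 N each; post within 0.014 rad of square; square upright within 0.014 rad, along the rail within 0.05 rad, its heel in the corner within 4 mm along, 3 mm in height, 12 mm across the rail; at rest (contact force between square and rail between 1.5 and 30 N and contact force between square and post between 1.5 and 30 N and contact force between the fingers and square above 3 N and value of joint post_bolt between -0.014 and 0.014 rad and angle between the z axis of square and the z axis of rail, either way round below 0.014 rad and angle between the y axis of square and the y axis of rail, either way round below 0.05 rad and y of square in the frame of rail between -0.004 and 0.004 m and z of square in the frame of rail between -0.003 and 0.003 m and x of square in the frame of rail between -0.012 and 0.012 m and linear speed of square below 0.02 m/s); the arm keeps its last pose, push and grip.
It fails at once if any of the other things on the bench is moved by more than 25 mm (distance of any of red_bin, spanner, screwdriver, spare_post, gussets, tape_measure, marker from where it was at the start of the episode above 0.025 m).
It also fails if it takes over 58 s, if anything falls off the work surface, if the arm or the gripper's body presses on something with over 40 N, if the wrist force passes 120 N, or if a joint passes its speed limit or range.

ROBOT

A 6-joint arm with a two-finger parallel gripper is mounted at the origin on the work surface. World frame = base frame: x ahead of the robot, y to its left, z up, the work surface at z = 0. Lengths are in m, angles in degrees, forces in N, time in s.
With the tool pointing down it reaches from about 0.275 to 1 m from the base axis. Payload 8.4 kg.
Tool frame: the origin (TCP) lies on the centre line of the jaws, within the pads' length; the fingertips stand 17 mm ahead of it and the grasp point (between the pads) lies 2 mm behind it; z points along the fingers, y is the direction in which the jaws open and shut (so a half turn about z gives the same grasp; the last joint's range is limited). The gripper opens to 85 mm and grips with 20 to 120 N. Pads are 22 mm wide; open, the fingers measure 114 mm over their backs; the gripper's body (76 mm by 85 mm) begins 54 mm behind the grasp point. The pads swing forward as they close: fully open they stand 13 mm farther back than shut.
Start: joints at [-76.971, 20.225, 93.587, -0, 66.188, -0.138], TCP at [0.142, -0.609, 0.248] pointing down, gripper open.
Joint ranges: [-150.9, 150.9], [-52.94, 120.26], [3.33, 152.33], [-74.26, 254.26], [0, 154.13], [-172.89, 172.89]. Speed limits (degrees/s): [127.2, 127.2, 159.86, 180, 180, 180].

INTERFACE

Orientations are given as a 3x3 rotation matrix whose columns are the frame's x, y, z axes.
In Python, from rig import reach, move_straight, movej, grip, pause, solve_ik, sense, capture, get_calibration, IKError, job_done gives the robot as it stands. Calls block until the motion is done:
- reach(position, orientation): joint-space move of the TCP to a pose.
- move_straight(position, frame=None, feed=0.15): straight line of the TCP; frame=None keeps the orientation; feed is the mean speed in m/s.
- movej(angles): joint-space move.
- grip(opening, force=None): finger opening in m; force is the grip in N (None keeps the last); returns when the fingers have stopped.
- pause(seconds).
- solve_ik(position, orientation): joint angles nearest the present ones, or None.
- sense(): the state.
- capture(name): name is "scene" or "side" or "wrist"; returns the picture (420x560x3 uint8, blue, green, red); there is no depth.
- get_calibration(name): a dict with "fx", "fy", "cx", "cy" (pixels), "R" (3x3) and "t" (3): a world point X has camera coordinates R X + t; the wrist camera has in their place "tool_from_camera" (4x4, takes a point from camera to tool coordinates, whose origin is the TCP and whose axes are the flange's). Camera axes: x right, y down, z forward; pixel columns grow to the right and rows downward; lengths in m; the calibration is good to about 2 mm. A picture is of the moment at which its call begins: read the wrist's pose just before it. get_calibration takes no time and is no camera call.
A pose or a line that the arm cannot do raises IKError and nothing moves.
- job_done(): hands the job in, once; it reports no verdict.
The state is a dict: "time_s": time; "joint_pos": joint angles; "qvel": joint speeds; "joint_efforts": joint torques, N m; "tcp_pos": TCP position; "ee_rot": TCP orientation; "contact_force": force on the tool from outside, world axes, zero at the start; "ft_torque": the same for the moment, N m; "gripper_width": finger opening in m.
Only numpy, scipy, OpenCV 4.12 (cv2) and the standard library are available. Lean on these libraries where they do the work, as an engineer would, in place of code of your own. Each camera call takes 0.05 s, during which the arm holds its last target.

## Working session

There is one attempt and no reset: what is moved stays moved. The work goes in short steps, each a Python script; the robot and the scene stay as the last script left them, time stands still between calls to the robot, and variables do not carry over. Pictures are saved under pics/ and viewed, and the job is handed in when it is done.

```bash
ls; mkdir -p pics; python3 - <<'E'
from rig import *
import cv2
for n in ["scene","side","wrist"]:
    im=capture(n); cv2.imwrite(f"pics/{n}0.png",im)
    c=get_calibration(n); print(n,{k:(v if not hasattr(v,'tolist') else v.round(4).tolist()) for k,v in c.items()})
print(sense())
E
```

```text
pics
scene {'fx': 467.89963902979605, 'fy': 467.89963902979605, 'cx': 288.9904588218945, 'cy': 208.092023755193, 'R': [[-0.4189, 0.9081, -0.0014], [0.6801, 0.3127, -0.6631], [-0.6017, -0.2787, -0.7485]], 't': [0.282, -0.2719, 1.8006]}
side {'fx': 409.35077590311033, 'fy': 409.35077590311033, 'cx': 277.6906337833058, 'cy': 210.65592366319567, 'R': [[-0.894, -0.4479, 0.0124], [-0.2966, 0.5707, -0.7657], [0.3359, -0.6883, -0.643]], 't': [0.418, 0.2577, 1.0776]}
wrist {'fx': 369.8515707530247, 'fy': 369.8515707530247, 'cx': 281.0353132776072, 'cy': 201.70761004098597, 'tool_from_camera': [[0.0019, -0.9554, -0.2951, 0.0756], [1.0, 0.0017, 0.001, -0.0013], [-0.0005, -0.2952, 0.9555, -0.1258], [0.0, 0.0, 0.0, 1.0]]}
{'time_s': 0.15, 'joint_pos': array([-7.69721468e+01,  2.02550487e+01,  9.36200181e+01, -3.71802424e-04,
        6.61894597e+01, -1.37100640e-01]), 'qvel': array([ 0.04028016, -0.18446949, -0.0397659 , -0.06635526, -0.04271423,
        0.00025421]), 'joint_efforts': array([ 5.67420411e-04, -6.05633998e+01, -3.42338204e+01, -2.34354155e-05,
        6.11023934e-03, -5.48068343e-06]), 'tcp_pos': array([ 0.14226757, -0.60821916,  0.2477104 ]), 'ee_rot': array([[ 9.73717799e-01,  2.27757725e-01, -2.59657109e-04],
       [ 2.27757873e-01, -9.73717182e-01,  1.09587298e-03],
       [-3.23905051e-06, -1.12620998e-03, -9.99999366e-01]]), 'contact_force': array([ 0.26478651, -0.59512752, -0.7480519 ]), 'ft_torque': array([ 0.01228227, -0.00901735, -0.01648104]), 'gripper_width': 0.08526666114789463}
```

View pics/scene0.png

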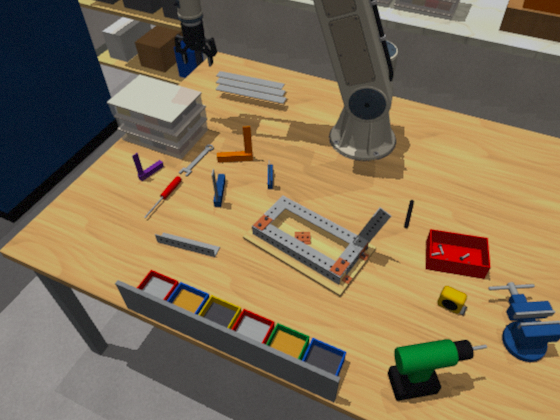

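View pics/side0.png

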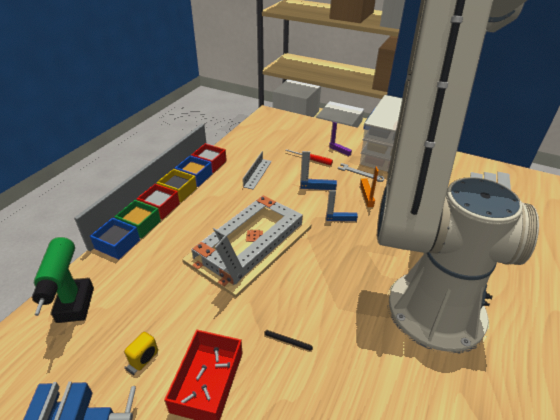

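View pics/wrist0.png

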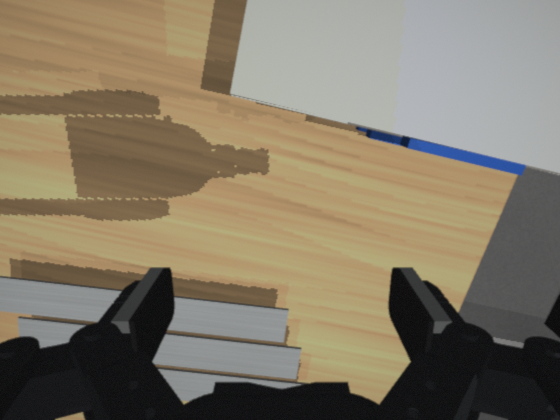

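```bash
cat > h.py <<'E'
import numpy as np, cv2
from rig import *
def ray(n,u,v):
    c=get_calibration(n); R=np.array(c["R"]);t=np.array(c["t"])
    d=R.T@np.array([(u-c["cx"])/c["fx"],(v-c["cy"])/c["fy"],1]); return -R.T@t,d
def onz(n,u,v,z):
    o,d=ray(n,u,v); return o+d*(z-o[2])/d[2]
def proj(n,X):
    c=get_calibration(n); p=np.array(c["R"])@np.asarray(X)+np.array(c["t"])
    return np.array([c["fx"]*p[0]/p[2]+c["cx"],c["fy"]*p[1]/p[2]+c["cy"]])
def crop(src,dst,x0,y0,x1,y1,s):
    im=cv2.imread(src)[y0:y1,x0:x1]
    cv2.imwrite(dst,cv2.resize(im,None,fx=s,fy=s,interpolation=cv2.INTER_CUBIC))
E
python3 - <<'E'
from h import *
crop("pics/scene0.png","pics/c1.png",180,130,300,220,6)
crop("pics/side0.png","pics/c2.png",280,130,400,230,6)
crop("pics/scene0.png","pics/c3.png",240,180,400,295,5)
for uv in [(222,204),(216,204),(219,177)]: print(uv,onz("scene",*uv,0).round(3))
for uv in [(360,258),(272,210),(372,212)]: print(uv,onz("scene",*uv,0.055).round(3))
E
```

```text
(222, 204) [ 0.525 -0.316  0.   ]
(216, 204) [ 0.533 -0.335  0.   ]
(219, 177) [ 0.418 -0.391  0.   ]
(360, 258) [0.581 0.185 0.055]
(272, 210) [ 0.522 -0.129  0.055]
(372, 212) [0.397 0.161 0.055]
```

View pics/c1.png

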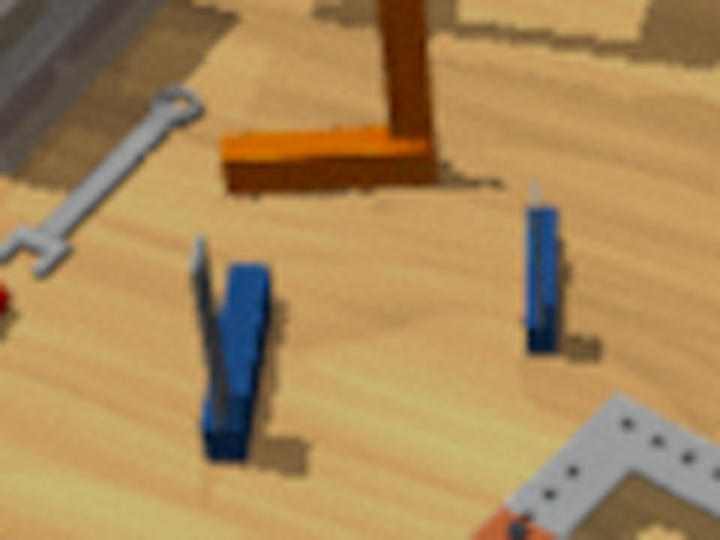

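View pics/c2.png

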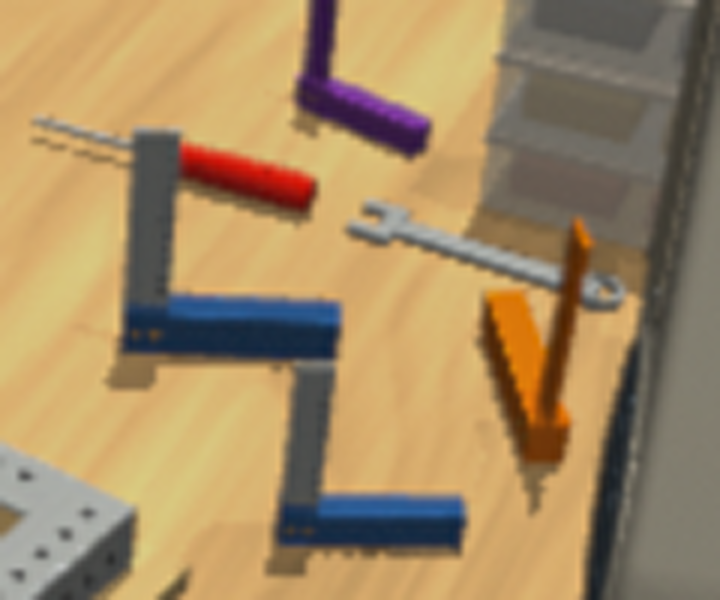

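View pics/c3.png

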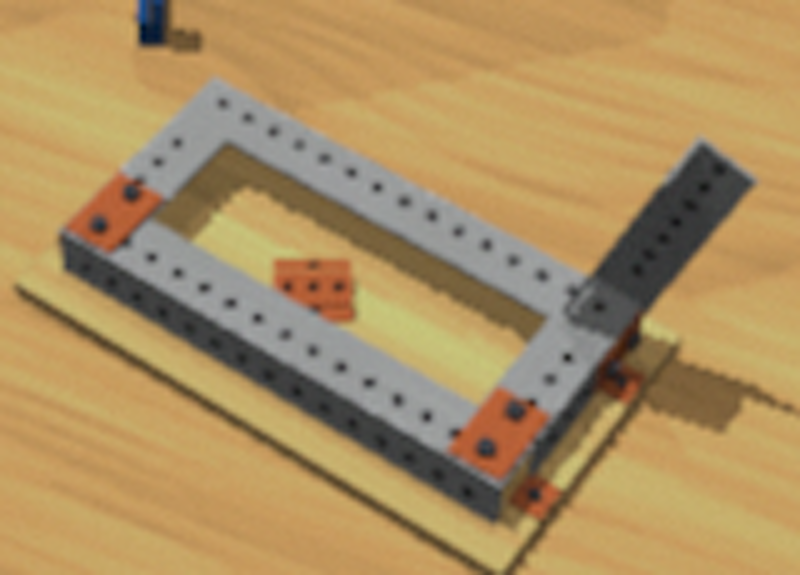

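```bash
python3 - <<'E'
from h import *
S="scene"
for n,p,z in [("FL",(282.8,195.6),.055),("farL",(252,227),.062),("farR",(340.6,277),.062),("corner",(357,236),.055)]:
    print(n,onz(S,*p,z).round(4))
def sc(x,y): return (180+x/6,130+y/6)
for n,p,z in [("heel topL",(205,420),.03),("heel topR",(247,428),.03),("heel botL",(208,458),0),("heel botR",(245,460),0),("end topL",(232,264),.03),("end topR",(270,266),.03)]:
    print(n,onz(S,*sc(*p),z).round(4))
def sd(x,y): return (280+x/6,130+y/6)
for n,p,z in [("heel bot",(122,352),0),("end bot",(335,360),0),("end top near",(338,330),.03),("end top far",(340,302),.03)]:
    print("side",n,onz("side",*sd(*p),z).round(4))
def t(x,y): return (240+x/5,180+y/5)
print(onz(S,*t(702,140),.2),onz(S,*t(755,182),.2))
E
```

```text
FL [ 0.4509 -0.1247  0.055 ]
farL [ 0.6145 -0.1512  0.062 ]
farR [0.6707 0.1576 0.062 ]
corner [0.5083 0.1499 0.055 ]
heel topL [ 0.5425 -0.3323  0.03  ]
heel topR [ 0.538  -0.3082  0.03  ]
heel botL [ 0.5444 -0.3334  0.    ]
heel botR [ 0.5371 -0.3139  0.    ]
end topL [ 0.4301 -0.3812  0.03  ]
end topR [ 0.4224 -0.3604  0.03  ]
side heel bot [ 0.5333 -0.313   0.    ]
side end bot [ 0.417  -0.3648  0.    ]
side end top near [ 0.4145 -0.3542  0.03  ]
side end top far [ 0.4232 -0.3813  0.03  ]
[0.50260129 0.19970758 0.2       ] [0.51993446 0.23508612 0.2       ]
```

Candidates: the large blue square at scene (219,190), the small blue one (270,178), the orange one (240,150) and the purple one (148,167). Orange and purple are excluded. In the crop, the blue one at (219,190) has a stock about 125 mm long against about 100 mm for the other, so that is the one I want. Next I look closely at the corner.

```bash
cat >> h.py <<'E'
def down(ang): # tool down with tool x at world angle ang (deg)
    a=np.radians(ang); x=np.array([np.cos(a),np.sin(a),0]); z=np.array([0,0,-1.]); return np.stack([x,np.cross(z,x),z],1)
def wcam(s):
    c=get_calibration("wrist"); T=np.eye(4);T[:3,:3]=s["ee_rot"];T[:3,3]=s["tcp_pos"]; return c,T@np.array(c["tool_from_camera"])
def wonz(s,u,v,z):
    c,M=wcam(s); d=M[:3,:3]@np.array([(u-c["cx"])/c["fx"],(v-c["cy"])/c["fy"],1]); o=M[:3,3]; return o+d*(z-o[2])/d[2]
def wproj(s,X):
    c,M=wcam(s); p=np.linalg.inv(M)@np.append(X,1); return np.array([c["fx"]*p[0]/p[2]+c["cx"],c["fy"]*p[1]/p[2]+c["cy"]])
def snap(name,n="wrist"):
    import pickle; s=sense(); im=capture(n); cv2.imwrite(f"pics/{name}.png",im); pickle.dump(s,open(f"pics/{name}.pkl","wb")); return s,im
def load(name):
    import pickle; return pickle.load(open(f"pics/{name}.pkl","rb"))
E
python3 - <<'E'
from h import *
R=down(169); p=[.51,.08,.33]
print(solve_ik(p,R), solve_ik([.453,-.359,.3],down(23)))
reach(p,R); s,_=snap("w1"); print(s["time_s"],s["tcp_pos"])
E
```

```text
[ 8.74844549e+00  6.24268246e+00  1.01080689e+02 -2.54444375e-14
  7.26766288e+01 -7.02515545e+01] [-3.85453207e+01  1.34294035e+01  9.61631807e+01 -2.54444375e-14
  7.04074158e+01  2.84546793e+01]
2.9167 [0.51011562 0.07941758 0.32990622]
```

View pics/w1.png

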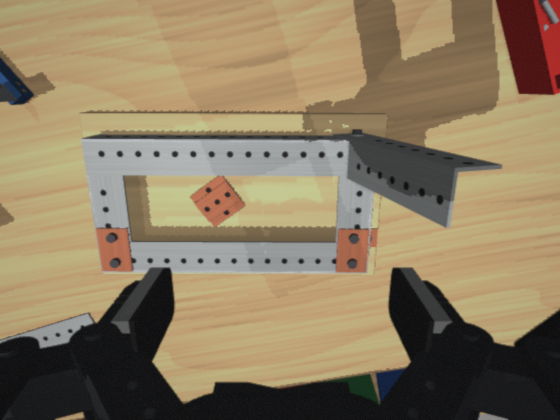

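```bash
python3 - <<'E'
from h import *
crop("pics/w1.png","pics/c4.png",320,110,520,250,4)
crop("pics/w1.png","pics/c5.png",70,100,230,220,5)
E
```

```text
(no output)
```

View pics/c4.png

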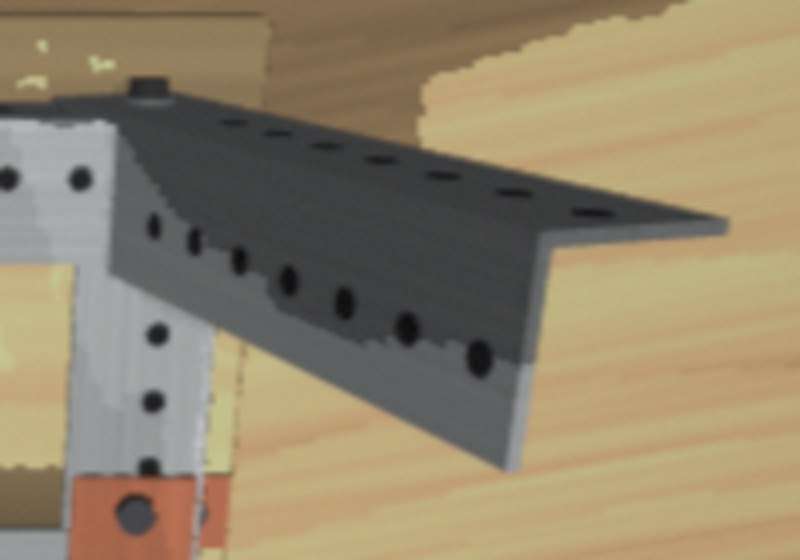

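View pics/c5.png

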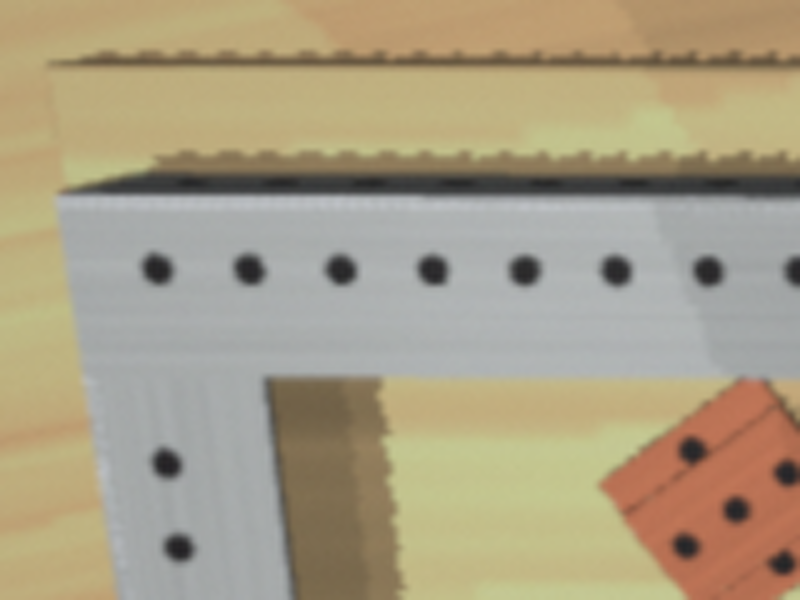

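```bash
cat >> h.py <<'E'
from scipy.optimize import least_squares
def railT(q):
    c,s=np.cos(q[2]),np.sin(q[2]); return np.array([[c,-s,0],[s,c,0],[0,0,1.]]),np.array([q[0],q[1],.055])
def rp(q,P): R,t=railT(q); return R@(np.array(P)/1000)+t
def pp(q,th,P): # post->world; + leans toward +y => rot about x by -th
    c,s=np.cos(th),np.sin(th); x,y,z=P; return rp(q,[-20+x,20+c*y+s*z,-15-s*y+c*z])
E
cat > fit.py <<'E'
from h import *
s=load("w1")
a=lambda x,y:np.array([320+x/4,110+y/4]); b=lambda x,y:np.array([70+x/5,100+y/5])
rail=[((-20,-280,0),b(58,194)),((20,-240,0),b(264,378))]
post=[((-3,20,175),a(727,220)),((-3,-20,175),a(538,236)),((40,-20,175),a(506,470)),((40,-20,21),a(110,272))]
sd=[]
def res(q,full=False):
    e=[wproj(s,rp(q,P))-m for P,m in rail]+[wproj(s,pp(q,q[3],P))-m for P,m in post]
    e.append([0,wproj(s,rp(q,(-20,-5,0)))[1]-140.0])
    return np.array(e) if full else np.ravel(e)
r=least_squares(res,[.5,.15,np.radians(-11),.3],loss='soft_l1')
print(r.x, np.degrees(r.x[2])); print(res(r.x,True).round(1))
q=r.x
for P,u in [((-20,-280,0),(282.8,195.6)),]: print("scene",proj("scene",rp(q,P)),u)
print("scene post tips",proj("scene",pp(q,q[3],(-3,-20,175))),240+702/5,180+140/5,proj("scene",pp(q,q[3],(-3,20,175))),240+755/5,180+182/5)
np.save("q.npy",q)
E
python3 fit.py
```

```text
[ 0.52139407  0.14452502 -0.19450083  0.29143775] -11.144076754332989
[[-0.2  0.2]
 [ 0.3 -0.2]
 [ 0.5 -0.1]
 [ 0.2 -0.8]
 [-0.5  0.8]
 [-0.4  0.4]
 [ 0.  -0.1]]
scene [282.77330753 194.77460071] (282.8, 195.6)
scene post tips [380.23254289 206.21054392] 380.4 208.0 [392.09834015 215.17363146] 391.0 216.4
```

```bash
cat >> h.py <<'E'
def pinch(q,th,z=163,x=23):
    R,_=railT(q); c,s=np.cos(th),np.sin(th)
    yp=R@np.array([0,c,-s]); zp=R@np.array([0,s,c]); X=-R[:,0]; Z=-zp; Y=np.cross(Z,X)
    return pp(q,th,(x,-18.5,z)),np.stack([X,Y,Z],1)
E
python3 - <<'E'
from h import *
q=np.load("q.npy"); th=q[3]
grip(.05)
p,R=pinch(q,th,230); reach(p,R); print(sense()["time_s"],sense()["gripper_width"])
p,R=pinch(q,th,163); move_straight(p,R,feed=.15)
s,_=snap("w2"); snap("s2","side"); print(s["time_s"],s["tcp_pos"],p,s["contact_force"])
E
```

```text
4.0583 0.049984679652411566
4.6583 [0.53444738 0.19158044 0.20256752] [0.53383027 0.19213394 0.20144217] [0.56793535 0.07133924 0.57582348]
```

View pics/w2.png

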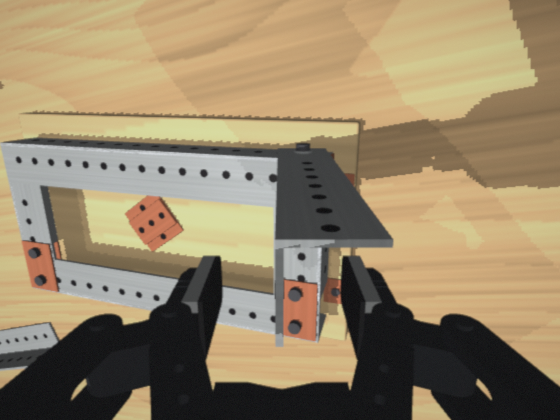

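View pics/s2.png

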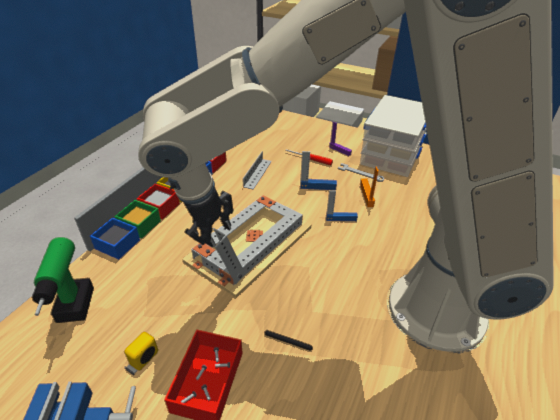

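The jaws straddle the blade-side flange: the flange is at u≈278 and the pads are at u≈220 and 345. Now I pinch it and swing the post.

```bash
python3 - <<'E'
from h import *
q=np.load("q.npy"); th=q[3]
grip(0.0,30); s=sense(); print(s["time_s"],s["gripper_width"],s["contact_force"].round(1))
for t in [.18,.07,-.03]:
    p,R=pinch(q,t); move_straight(p,R,feed=.08); s=sense(); print(s["time_s"],s["gripper_width"],s["contact_force"].round(1))
s,_=snap("w3"); snap("s3","side")
E
```

```text
5.2417 0.0026493672340086208 [0.4 1.  4.5]
5.6167 0.002340149412652016 [-2.2 -3.5  9.3]
5.9917 0.0024463696170626075 [-4.4 -3.4 12.9]
6.35 0.0025069231594353003 [-7.5 -5.5 16.7]
```

View pics/w3.png

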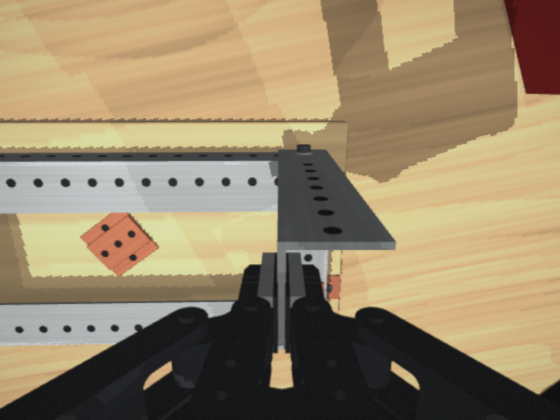

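```bash
python3 - <<'E'
from h import *
q=np.load("q.npy")
grip(.05); p,R=pinch(q,-.03,235); move_straight(p,R,feed=.2)
s,_=snap("w4"); print(s["time_s"])
for t in [-.06,-.03,0,.03]: print(t,[wproj(s,pp(q,t,P)).round(1).tolist() for P in [(-3,20,175),(-3,-20,175),(40,-20,175),(40,-17,175)]])
print(wproj(s,rp(q,(-20,-100,0))),wproj(s,rp(q,(20,-100,0))))
crop("pics/w4.png","pics/c6.png",240,120,440,270,4)
E
```

```text
7.475
-0.06 [[342.5, 187.8], [265.6, 187.1], [266.4, 261.7], [271.8, 261.8]]
-0.03 [[352.4, 187.5], [275.6, 187.4], [275.8, 262.3], [281.2, 262.3]]
0 [[362.2, 187.2], [285.7, 187.7], [285.3, 262.7], [290.7, 262.6]]
0.03 [[371.8, 186.8], [295.9, 187.9], [294.8, 263.0], [300.2, 262.9]]
[170.50267604 146.31869691] [174.13895325 188.01746243]
```

View pics/c6.png

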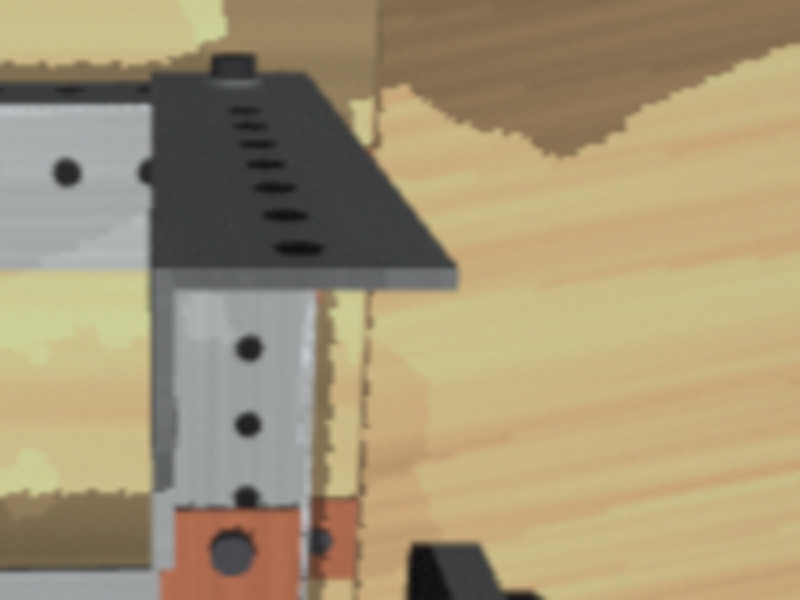

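The post now stands at about −0.024 rad (face edge at u≈278, flange tip at u≈354), so it leans in slightly as planned. Next is the square.

```bash
python3 - <<'E'
from h import *
q=np.load("q.npy")
p,R=pinch(q,-.03,235); 
reach([.47,-.35,.28],down(23))
s,_=snap("w5"); print(s["time_s"],s["tcp_pos"])
for P in [(.54,-.322,0),(.426,-.371,.03)]: print(wproj(s,P))
E
```

```text
9.3167 [ 0.47026158 -0.3493398   0.27974344]
[284.30141193  88.41449409]
[284.36277798 209.76336477]
```

View pics/w5.png

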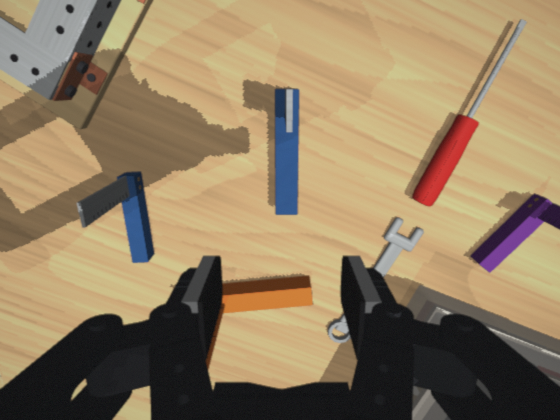

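```bash
python3 - <<'E'
crop=None
from h import *
crop("pics/w5.png","pics/c7.png",230,75,340,225,5)
E
```

```text
(no output)
```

View pics/c7.png

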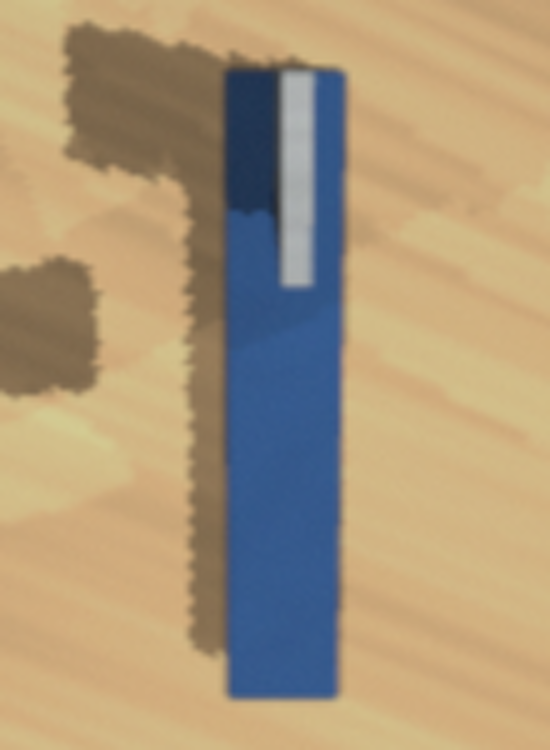

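```bash
cat > fit2.py <<'E'
from h import *
s=load("w5"); a=lambda x,y:np.array([230+x/5,75+y/5])
# image left = tool -y.. determine sign in fit: square x axis = y cross z
pts=[((-12,0,30),a(227,70)),((12,0,30),a(345,70)),((-12,-130,30),a(228,698)),((12,-130,30),a(338,698)),((-2,0,150),a(281,70)),((2,0,150),a(316,70)),((-2,-28,150),a(281,287)),((2,-28,150),a(315,287))]
def sq(g,P):
    c,s_=np.cos(g[2]),np.sin(g[2]); x,y,z=np.array(P)/1000; return np.array([g[0]+c*x-s_*y,g[1]+s_*x+c*y,z])
res=lambda g:np.ravel([wproj(s,sq(g,P))-m for P,m in pts])
r=least_squares(res,[.54,-.322,np.radians(23-90)],loss='soft_l1'); g=r.x
print(g,np.degrees(g[2]),res(g).reshape(-1,2).round(1).tolist()); np.save("g.npy",g)
print("grip pt",sq(g,(0,-95,0)))
for P in [(12,0,0),(12,-130,0)]: print(proj("scene",sq(g,P)),proj("side",sq(g,P)))
E
python3 fit2.py
```

```text
[ 0.54078689 -0.32424936 -1.16456436] -66.72462271156643 [[-0.7, -0.3], [0.4, -0.3], [-0.2, 0.5], [0.2, 0.5], [0.6, 0.3], [-0.4, 0.3], [0.5, -0.3], [-0.5, -0.3]]
grip pt [ 0.45351835 -0.36178869  0.        ]
[214.01151605 206.38526597] [299.77411094 184.47035765]
[218.87809338 178.922535  ] [335.57286402 186.06589228]
```

```bash
python3 - <<'E'
from h import *
g=np.load("g.npy"); a=np.degrees(g[2])+90
c,s_=np.cos(g[2]),np.sin(g[2]); p=np.array([g[0]+s_*.095,g[1]-c*.095,.024]); R=down(a)
move_straight(p+[0,0,.08],R,feed=.25); move_straight(p,R,feed=.12)
s=sense(); print(s["tcp_pos"]-p)
grip(0.,100); s=sense(); print(s["time_s"],s["gripper_width"],s["contact_force"].round(1),s["tcp_pos"]-p)
np.save("pg.npy",s["tcp_pos"])
move_straight(p+[0,0,.2],R,feed=.2)
s,_=snap("w6"); snap("s6","side"); print(s["time_s"],s["contact_force"].round(1),s["ft_torque"].round(2),s["gripper_width"])
E
```

```text
[ 0.00048186 -0.00035594  0.00068005]
11.4 0.0223332251227367 [-0.9 -0.4  6.7] [ 0.00052129 -0.00041491  0.0012425 ]
12.55 [ 0.3 -0.  -3.2] [-0.03  0.13  0.04] 0.021952397101257626
```

View pics/w6.png

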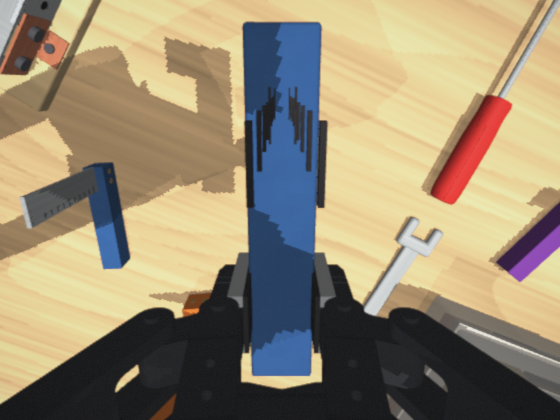

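View pics/s6.png

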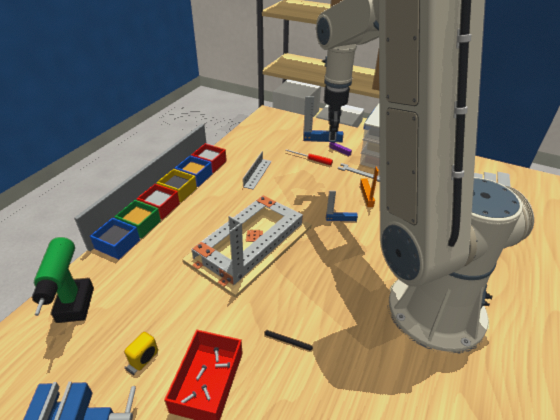

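```bash
python3 - <<'E'
from h import *
c=get_calibration("wrist"); M=np.linalg.inv(np.array(c["tool_from_camera"]))
def pr(P):
    p=M@np.append(P,1); return (c["fx"]*p[0]/p[2]+c["cx"]).round(1),(c["fy"]*p[1]/p[2]+c["cy"]).round(1)
def rot(P,b): # pitch heel down by b about tool y
    x,y,z=P; return (x*np.cos(b)-z*np.sin(b),y,z*np.cos(b)+x*np.sin(b))
for b in (-.02,0,.02,.04): print(b,[pr(rot(P,b)) for P in [(.095,-.012,-.0055),(.095,.012,-.0055),(-.035,-.012,-.0055),(-.035,.012,-.0055)]])
crop("pics/w6.png","pics/c8.png",230,10,330,60,6); crop("pics/w6.png","pics/c9.png",230,340,330,400,6)
a=cv2.imread("pics/c8.png");b=cv2.imread("pics/c9.png");cv2.imwrite("pics/c89.png",np.vstack([a,b]))
s=load("w6");print(s["ee_rot"].round(4))
E
```

```text
-0.02 [(np.float64(244.2), np.float64(18.9)), (np.float64(326.7), np.float64(19.1)), (np.float64(253.7), np.float64(376.9)), (np.float64(313.5), np.float64(376.9))]
0 [(np.float64(244.8), np.float64(19.6)), (np.float64(326.0), np.float64(19.8)), (np.float64(253.6), np.float64(378.0)), (np.float64(313.7), np.float64(378.0))]
0.02 [(np.float64(245.4), np.float64(20.4)), (np.float64(325.2), np.float64(20.5)), (np.float64(253.5), np.float64(379.0)), (np.float64(313.8), np.float64(379.1))]
0.04 [(np.float64(245.9), np.float64(21.3)), (np.float64(324.5), np.float64(21.4)), (np.float64(253.3), np.float64(380.1)), (np.float64(314.0), np.float64(380.2))]
[[ 0.9186  0.3951 -0.0018]
 [ 0.3951 -0.9186  0.0014]
 [-0.0011 -0.0019 -1.    ]]
```

View pics/c89.png

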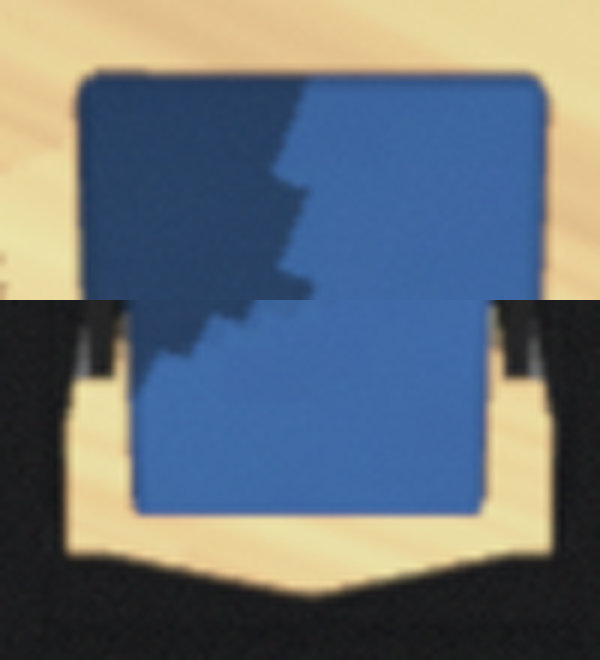

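```bash
cat >> h.py <<'E'
def tcp_for(q,x,y,z,h=25.2): return rp(q,(x,y-95,z+h))
E
python3 - <<'E'
from h import *
q=np.load("q.npy"); R=down(np.degrees(q[2])+90)
p=tcp_for(q,0,-60,70); reach(p,R); 
p=tcp_for(q,0,-18,8); move_straight(p,R,feed=.12); pause(.3)
s=sense(); print(s["time_s"],(s["tcp_pos"]-p).round(4),s["contact_force"].round(1),s["ft_torque"].round(2),s["ee_rot"].round(4).tolist())
snap("w7");snap("s7","side");snap("sc7","scene")
crop("pics/s7.png","pics/c10.png",170,180,330,300,5)
crop("pics/sc7.png","pics/c11.png",240,150,400,270,5)
E
```

```text
15.0917 [ 0.0003 -0.0002  0.0005] [-0.4 -0.2 -4. ] [-0.13  0.05  0.03] [[0.1936, 0.9811, 0.0009], [0.9811, -0.1936, 0.0], [0.0002, 0.0009, -1.0]]
```

View pics/c10.png

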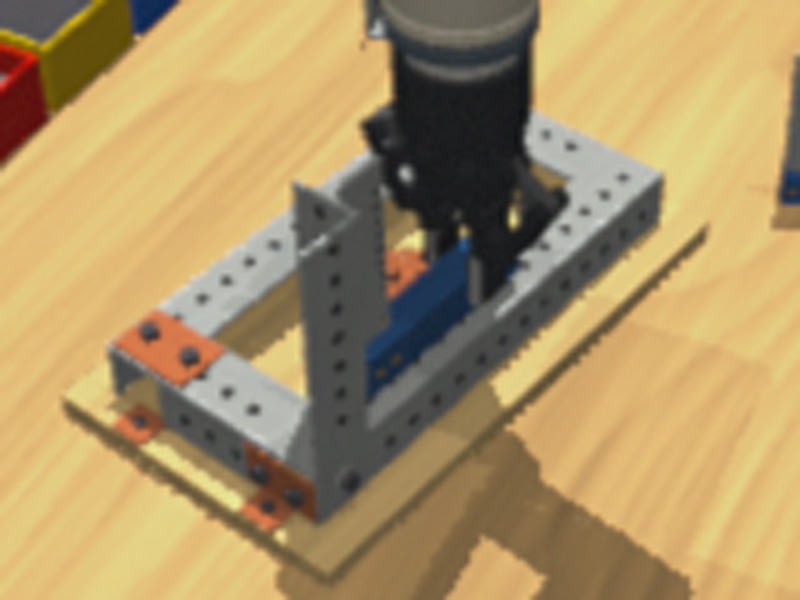

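View pics/c11.png

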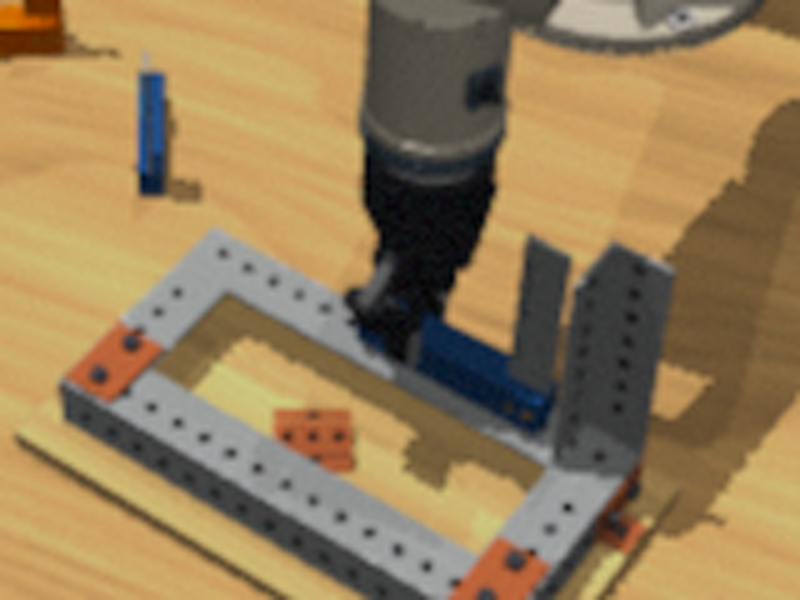

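View pics/w7.png

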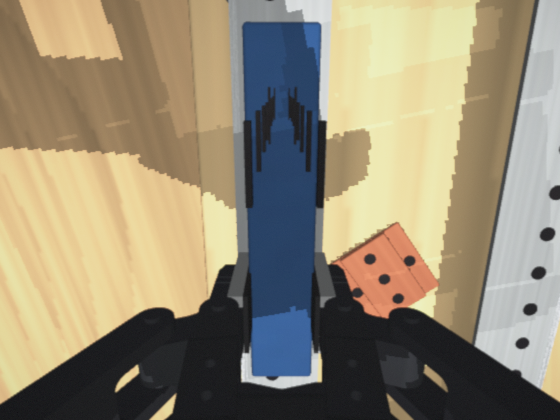

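The square is over the rail with its heel just short of the post, and the stock is centred on the rail. I lower it until I feel contact.

```bash
python3 - <<'E'
from h import *
q=np.load("q.npy"); R=down(np.degrees(q[2])+90)
b=sense()["contact_force"]
z=5
while z>-6:
    p=tcp_for(q,0,-18,z); move_straight(p,R,feed=.02); pause(.1)
    s=sense(); f=s["contact_force"]-b; print(z,(s["tcp_pos"]-p).round(4)[2],f.round(1),s["ft_torque"].round(2))
    if f[2]>5: break
    z-=1 if z<3 else 2
print(s["time_s"],z,s["ee_rot"][2].round(4))
E
```

```text
5 -0.0001 [-0.9  0.5  1. ] [-0.18  0.05  0.  ]
3 -0.0 [ 0.6  0.9 -0.2] [-0.13  0.01  0.06]
1 -0.0 [ 0.3  0.4 -0.2] [-0.09  0.01  0.02]
0 0.0001 [0.2 0.4 1.4] [-0.12 -0.03 -0.03]
-1 0.001 [-3.5 -0.1 17.1] [-0.06  0.71 -0.01]
17.0417 -1 [ 1.e-04  4.e-04 -1.e+00]
```

```bash
python3 - <<'E'
from h import *
q=np.load("q.npy"); R=down(np.degrees(q[2])+90); RR,_=railT(q)
b=np.array([-.4,-.2,-4.])
z=-.35
def go(y,pz=.1):
    p=tcp_for(q,0,y,z); move_straight(p,R,feed=.02); pause(pz)
    s=sense(); f=RR.T@(s["contact_force"]-b); e=RR.T@(s["tcp_pos"]-p)*1000
    print(round(y,2),"err mm",e.round(2),"F rail",f.round(1),"T",(RR.T@s["ft_torque"]).round(2),round(s["time_s"],1)); return f
go(-18); go(-9)
y=-7
while y<3:
    f=go(y)
    if f[1]<-7: break
    y+=1 if y<-3 else .5
snap("s8","side");snap("sc8","scene");snap("w8")
E
```

```text
-18 err mm [0.17 0.04 0.35] F rail [-0.6 -0.5 10.4] T [-0.15  0.33 -0.  ] 17.4
-9 err mm [ 0.54 -0.15  0.37] F rail [ 0.  -3.2  9.9] T [-0.39  0.05  0.1 ] 18.1
-7 err mm [ 0.54 -0.2   0.36] F rail [-0.7 -2.8 10. ] T [-0.46  0.01  0.05] 18.4
-6 err mm [ 0.51 -0.32  0.35] F rail [ 0.4 -3.8  9.4] T [-0.59  0.05  0.01] 18.8
-5 err mm [ 0.52 -0.35  0.36] F rail [ 0.1 -3.5  9.6] T [-0.61  0.02 -0.  ] 19.1
-4 err mm [ 0.48 -0.49  0.35] F rail [ 0.2 -5.3 10.4] T [-0.82  0.   -0.  ] 19.5
-3 err mm [ 0.48 -0.65  0.35] F rail [ 0.  -6.5 10.7] T [-0.93  0.01  0.04] 19.8
-2.5 err mm [ 0.5  -0.7   0.38] F rail [ 0.6 -6.5 10.6] T [-1.03  0.06  0.  ] 20.2
-2.0 err mm [ 0.48 -0.73  0.36] F rail [ 0.3 -7.1 10. ] T [-1.08  0.03 -0.08] 20.5
```

```bash
python3 - <<'E'
from h import *
q=np.load("q.npy"); R=down(np.degrees(q[2])+90); RR,_=railT(q)
b=np.array([-.4,-.2,-4.])
z=-.35
def go(y,pz=.1):
    p=tcp_for(q,0,y,z); move_straight(p,R,feed=.02); pause(pz)
    s=sense(); f=RR.T@(s["contact_force"]-b); e=RR.T@(s["tcp_pos"]-p)*1000
    print(round(y,2),"err mm",e.round(2),"F rail",f.round(1),"T",(RR.T@s["ft_torque"]).round(2),round(s["time_s"],1)); return f
y=-1.5
while y<5:
    f=go(y)
    if f[1]<-10: break
    y+=.4
s,_=snap("s9","side");snap("sc9","scene");snap("w9")
print((RR.T@s["ee_rot"]).round(4))
crop("pics/s9.png","pics/c12.png",210,190,290,290,7)
crop("pics/sc9.png","pics/c13.png",320,180,400,260,7)
E
```

```text
-1.5 err mm [ 0.46 -0.75  0.37] F rail [ 0.4 -7.1 10.6] T [-1.12 -0.01  0.04] 21.0
-1.1 err mm [ 0.47 -0.77  0.37] F rail [-0.  -8.  10.1] T [-1.14  0.   -0.01] 21.4
-0.7 err mm [ 0.49 -0.92  0.39] F rail [-0.1 -8.8 12. ] T [-1.27 -0.03 -0.04] 21.7
-0.3 err mm [ 0.46 -1.29  0.38] F rail [  0.9 -11.1  11.9] T [-1.67 -0.11 -0.08] 22.1
[[-7.0e-04  1.0e+00  7.0e-04]
 [ 1.0e+00  7.0e-04 -1.8e-03]
 [-1.8e-03  7.0e-04 -1.0e+00]]
```

View pics/c12.png

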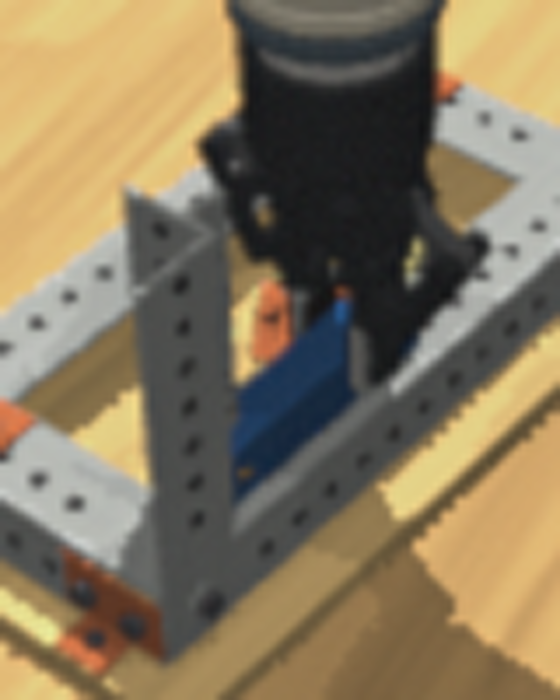

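View pics/c13.png

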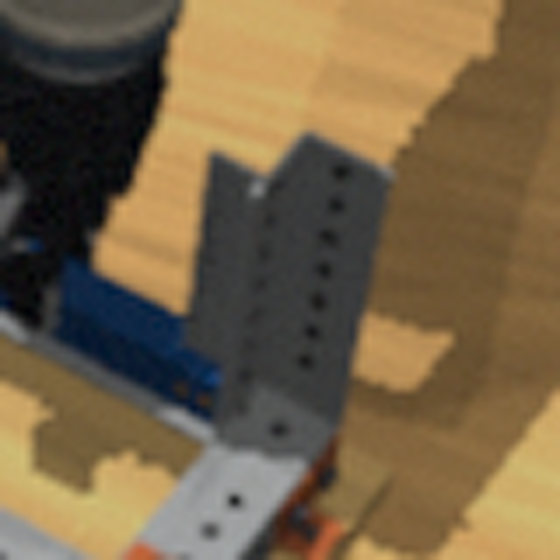

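```bash
python3 - <<'E'
from h import *
q=np.load("q.npy")
for n,ox,oy in (("scene",320,180),("side",210,190)):
  for t in (-.02,0,.02):
    print(n,t,[((proj(n,pp(q,t,P))-[ox,oy])*7).round(0).tolist() for P in [(-3,20,175),(-3,20,60),(-3,20,-20),(-3,-20,175),(-3,-20,60)]])
for n in("scene","side"):
    e=[cv2.imread(f"pics/{'sc9' if n=='scene' else 's9'}.png")]
cv2.imwrite("pics/c14.png",cv2.resize(cv2.imread("pics/sc9.png")[190:250,345:385],None,fx=10,fy=10,interpolation=cv2.INTER_NEAREST))
E
```

```text
scene -0.02 [[389.0, 164.0], [356.0, 351.0], [336.0, 468.0], [300.0, 121.0], [273.0, 309.0]]
scene 0 [[397.0, 168.0], [359.0, 353.0], [335.0, 468.0], [308.0, 124.0], [276.0, 309.0]]
scene 0.02 [[405.0, 173.0], [361.0, 355.0], [334.0, 468.0], [316.0, 128.0], [278.0, 310.0]]
side -0.02 [[140.0, 285.0], [155.0, 518.0], [165.0, 662.0], [218.0, 226.0], [228.0, 458.0]]
side 0 [[133.0, 292.0], [153.0, 521.0], [166.0, 662.0], [211.0, 231.0], [226.0, 459.0]]
side 0.02 [[126.0, 298.0], [151.0, 523.0], [166.0, 662.0], [205.0, 235.0], [223.0, 460.0]]
```

View pics/c14.png

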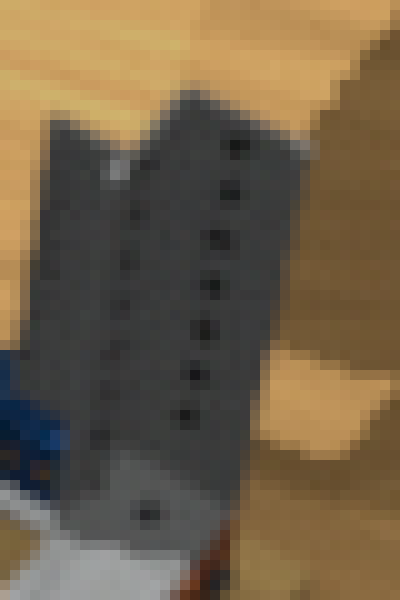

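View pics/w9.png

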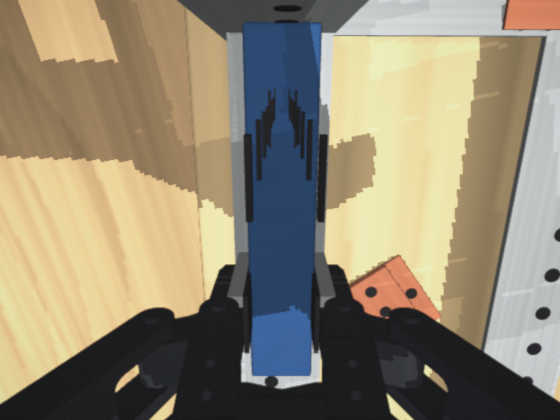

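```bash
python3 - <<'E'
from h import *
q=np.load("q.npy"); RR,_=railT(q); b=np.array([-.4,-.2,-4.])
for i in range(3):
    pause(.4); s=sense(); print(s["time_s"],(RR.T@(s["contact_force"]-b)).round(1),s["gripper_width"].round(4),np.abs(s["qvel"]).max().round(3), (RR.T@(s["tcp_pos"]-rp(q,(0,0,0)))*1000).round(2))
for n,A,B in (("scene","sc7","sc9"),("side","s7","s9")):
    a,c=[cv2.cvtColor(cv2.imread(f"pics/{k}.png"),cv2.COLOR_BGR2GRAY) for k in (A,B)]
    c=cv2.cvtColor(capture(n),cv2.COLOR_BGR2GRAY)
    k=4; a4=cv2.resize(a,None,fx=k,fy=k,interpolation=cv2.INTER_CUBIC);c4=cv2.resize(c,None,fx=k,fy=k,interpolation=cv2.INTER_CUBIC)
    for z in (150,125,100,75):
        P=(-3,0,z); p0=proj(n,pp(q,-.024,P)); d=(proj(n,pp(q,.006,P))-proj(n,pp(q,-.024,P)))/.03
        x,y=np.round(p0*k).astype(int); h,w=28,18
        t=a4[y-h:y+h,x-w:x+w]; m=8
        r=cv2.matchTemplate(c4[y-h-m:y+h+m,x-w-m:x+w+m],t,cv2.TM_CCOEFF_NORMED); _,v,_,loc=cv2.minMaxLoc(r)
        mv=(np.array(loc)-m)/k; print(n,z,"corr",round(v,3),"mv",mv,"dtheta",round(float(mv@d/(d@d)),4))
E
```

```text
Traceback (most recent call last):
AttributeError: 'float' object has no attribute 'round'
```

```bash
python3 - <<'E'
from h import *
q=np.load("q.npy"); RR,_=railT(q); b=np.array([-.4,-.2,-4.])
for i in range(3):
    pause(.4); s=sense(); print(s["time_s"],(RR.T@(s["contact_force"]-b)).round(1),s["gripper_width"],np.abs(s["qvel"]).max().round(3), (RR.T@(s["tcp_pos"]-rp(q,(0,0,0)))*1000).round(2))
for n,A in (("scene","sc7"),("side","s7")):
    a=cv2.cvtColor(cv2.imread(f"pics/{A}.png"),cv2.COLOR_BGR2GRAY)
    c=cv2.cvtColor(capture(n),cv2.COLOR_BGR2GRAY)
    k=4; a4=cv2.resize(a,None,fx=k,fy=k,interpolation=cv2.INTER_CUBIC);c4=cv2.resize(c,None,fx=k,fy=k,interpolation=cv2.INTER_CUBIC)
    for z in (150,125,100,75):
        P=(-3,0,z); p0=proj(n,pp(q,-.024,P)); d=(proj(n,pp(q,.006,P))-proj(n,pp(q,-.024,P)))/.03
        x,y=np.round(p0*k).astype(int); h,w=28,18
        t=a4[y-h:y+h,x-w:x+w]; m=8
        r=cv2.matchTemplate(c4[y-h-m:y+h+m,x-w-m:x+w+m],t,cv2.TM_CCOEFF_NORMED); _,v,_,loc=cv2.minMaxLoc(r)
        mv=(np.array(loc)-m)/k; print(n,z,"corr",round(v,3),"mv",mv,"dtheta",round(float(mv@d/(d@d)),4))
E
```

```text
23.0417 [  0.9 -12.3  12.1] 0.021733449976118327 0.08 [  0.47 -96.58  25.22]
23.4417 [  1.6 -10.7  11.3] 0.022048096711503547 0.086 [  0.45 -96.57  25.21]
23.8417 [  1.2 -11.4  12. ] 0.021963687497384008 0.103 [  0.46 -96.61  25.21]
scene 150 corr 0.983 mv [1.   0.25] dtheta 0.0192
scene 125 corr 0.913 mv [1.  0.5] dtheta 0.0259
scene 100 corr 0.934 mv [0.75 0.25] dtheta 0.023
scene 75 corr 0.922 mv [0.5  0.25] dtheta 0.0222
side 150 corr 0.852 mv [-0.75  0.75] dtheta 0.0201
side 125 corr 0.963 mv [-0.75  0.75] dtheta 0.0244
side 100 corr 0.963 mv [-0.5  0.5] dtheta 0.0205
side 75 corr 0.96 mv [-0.25  0.25] dtheta 0.0138
```

```bash
python3 - <<'E'
from h import *
s,_=snap("w10"); crop("pics/w10.png","pics/c15.png",215,0,350,60,5)
q=np.load("q.npy")
for P in [(-20,0,0),(20,0,0),(-20,-2,6),(20,-2,6),(20,0,6),(-12,-1.6,30),(12,-1.6,30)]: print(P,((wproj(s,rp(q,P))-[215,0])*5).round(0))
E
```

```text
(-20, 0, 0) [ 63. 157.]
(20, 0, 0) [598. 159.]
(-20, -2, 6) [ 53. 176.]
(20, -2, 6) [609. 177.]
(20, 0, 6) [610. 147.]
(-12, -1.6, 30) [130. 116.]
(12, -1.6, 30) [533. 117.]
```

View pics/c15.png

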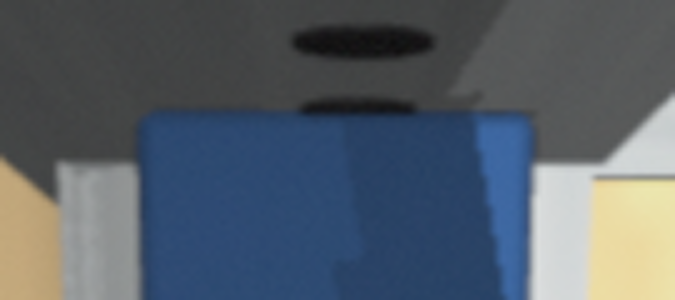

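```bash
python3 - <<'E'
from h import *
job_done(); s=sense(); print(s["time_s"],s["contact_force"].round(1))
E
```

```text
the job is handed in; nothing more can be done
the job is handed in; nothing more can be done
```

I trued the post with the large blue square and handed the job in at about 24 s, still gripping the square and pressing it into the corner. No verdict was reported.

I pinched the post's flange near its top and swung it from +0.29 rad to about −0.024 rad. I then gripped the square 95 mm from its heel, lowered it onto the rail and slid it along, so the blade tip pushed the post open until it stalled flush.

**Force:** the last readings were steady, about 12 N down on the rail and 11–12 N along it. About 3 N of the push along the rail was sliding friction, which leaves roughly 8 N on the post.

**Post angle:** matching the scene and side pictures before and after the push gave +0.014 to +0.026 rad of turn, mostly about +0.022. That puts the post at roughly −0.002 rad, but the method is only good to several milliradians.

**Fit in the corner:** the stock lies flat, since pressing down gave almost no pitching moment. It is centred across the rail within about 1 mm.

**Disagreement:** the heel stalled at y = −1.6 mm in my fitted rail frame. The final wrist picture also puts the post's face about 1.1 mm short of where I had fitted it. Most of that offset is therefore error in my rail fit, and any real gap at the heel is about 0.5 mm, within the noise.

**Other things on the bench:** I touched none of them and saw none out of place in the pictures, but I did not measure their positions at the end.

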